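# Cull the misshapen shrimp tubes from the draining rack

### The job

Five clay shrimp tubes stand over the pegs of the draining rack under its lamp bar; three are sound, one is too short and one has a big piece broken out of its upper end. Lift the short one and the broken one off their pegs and stand both upright in the white tray. Leave the three sound tubes on their pegs and do not shift anything else on the table.

Things in the scene. Friction and masses are not known exactly. Their poses are not given: they have to be found in the camera images.
- rack: Fixed draining rack: smoky acrylic base 90 mm deep (x) by 550 mm long (y), top face 15 mm above the table. Origin: centre of its underside on the table; x away from the robot's side, y along the row. Five upright pegs, 12 mm diameter, rise 20 mm above the base at x = 0 and y = -240, -120, 0, 120, 240 mm.
- lamp_bar (a point): Middle of the underside of the rack's straight lamp bar, 184 mm above the table: 540 mm long along the row, 50 mm wide (15 to 65 mm from the pegs' line, on the robot's side), 16 mm thick, a post at each end. It blocks a hand coming straight down on a tube: come in leaning 22 to 45 degrees from vertical, fingers slanting down towards the robot, the hand on the far, open side.
- tube_short: Loose unglazed clay tube, about 130 g, open both ends, outer diameter 40 mm, bore 28 mm, standing over a peg (which one varies). Origin: centre of its lower end; z up its axis. The short one: only 62 mm long, otherwise whole. To be culled.
- tube_chipped: Loose unglazed clay tube, about 130 g, open both ends, outer diameter 40 mm, bore 28 mm, standing over a peg (which one varies). Origin: centre of its lower end; z up its axis. The broken one: 90 mm long, but on its +x side rather more than half of the wall is broken away from 56 mm above its lower end upward; below 56 mm it is whole all round. To be culled. The gap faces somewhere on the side away from the robot.
- tray: White plastic open tray, fixed on the table, outer 180 mm (x) by 150 mm (y), 25 mm high, walls and floor 4 mm thick. Origin: centre of its underside. Takes the culled tubes side by side along its x.
- tube_a: Loose unglazed clay tube, about 130 g, open both ends, outer diameter 40 mm, bore 28 mm, standing over a peg (which one varies). Origin: centre of its lower end; z up its axis. Sound: 90 mm long, whole. Must stay on its peg.
- tube_b: Loose unglazed clay tube, about 130 g, open both ends, outer diameter 40 mm, bore 28 mm, standing over a peg (which one varies). Origin: centre of its lower end; z up its axis. Sound: 90 mm long, whole. Must stay on its peg.
- tube_c: Loose unglazed clay tube, about 130 g, open both ends, outer diameter 40 mm, bore 28 mm, standing over a peg (which one varies). Origin: centre of its lower end; z up its axis. Sound: 90 mm long, whole. Must stay on its peg.
- dispenser: Bystander, loose: white press-button dosing dispenser, 64 mm diameter, 146 mm high. Origin: centre of its underside.
- scraper: Bystander, loose: wooden-handled scraper lying flat, about 205 mm long, 60 mm wide blade at its +x end, 22 mm high. Origin: on the table 80 mm from the handle's end.
- shrimp_house: Bystander, loose: domed red ceramic shrimp house, 100 mm diameter, 74 mm high. Origin: centre of its underside.
- tweezers: Bystander, loose: curved stainless steel tweezers lying flat, about 170 mm long along x, 8 mm high. Origin: near the middle, on the table.
- food_jar: Bystander, loose: amber glass jar, 60 mm diameter, 65 mm high. Origin: centre of its underside.
Not all that is in view belongs to the job. What is shaped like the tube_chipped but green is not meant.

How it is judged (in metres and radians):
At the end, for the whole second after the job is handed in: Both culled tubes stand upright (within 0.15 rad) and still on the tray's floor, their axes inside the tray's outline; the three sound tubes are upright and within 20 mm of where they began (x of tube_short in the frame of tray between -0.085 and 0.085 m and y of tube_short in the frame of tray between -0.07 and 0.07 m and z of tube_short in the frame of tray between -0.002 and 0.015 m and angle between each of tube_short, tube_chipped, tube_a, tube_b, tube_c's own z axis and vertical below 0.15 rad and linear speed of each of tube_short, tube_chipped below 0.03 m/s and angular speed of each of tube_short, tube_chipped below 0.3 rad/s and x of tube_chipped in the frame of tray between -0.085 and 0.085 m and y of tube_chipped in the frame of tray between -0.07 and 0.07 m and z of tube_chipped in the frame of tray between -0.002 and 0.015 m and distance of each of tube_a, tube_b, tube_c from where it was at the start of the episode below 0.02 m); the robot touches nothing.
It fails at once if a sound tube is taken off, tipped or shifted by more than 25 mm (distance of any of tube_a, tube_b, tube_c from where it was at the start of the episode above 0.025 m or angle between any of tube_a, tube_b, tube_c's own z axis and vertical above 0.35 rad).
It fails at once if a bystander (dispenser, scraper, shrimp house, tweezers, jar) is shifted by more than 30 mm (distance of any of dispenser, scraper, shrimp_house, tweezers, food_jar from where it was at the start of the episode above 0.03 m).
It also fails if it takes over 72 s, if anything falls off the work surface, if the arm or the gripper's body presses on something with over 40 N, if the wrist force passes 120 N, or if a joint passes its speed limit or range.

### The arm

A 7-joint arm with a two-finger parallel gripper is mounted at the origin on the work surface. World frame = base frame: x ahead of the robot, y to its left, z up, the work surface at z = 0. Lengths are in mm, angles in rad, forces in N, time in s.
With the tool pointing down it reaches from about 400 to 875 mm from the base axis. Payload 6.5 kg.
Tool frame: the origin (TCP) lies at the very end of the fingers, on their centre line; the grasp point (between the pads) lies arm.grasp_offset behind it (arm.grasp_offset is the distance from the TCP to the grasp point, in mm); z points along the fingers, y is the direction in which the jaws open and shut (so a half turn about z gives the same grasp; the last joint's range is limited). The gripper opens to 88 mm and grips with 3 to 60 N. Pads are 18 mm wide; open, the fingers measure 123 mm over their backs; the gripper's body (75 mm by 187 mm) begins 45 mm behind the grasp point.
Start: joints at [1.151, 0.536, -0.004, 1.538, 0.003, 1.067, -0.071], TCP at [225.198, -609.734, 238.716] pointing down, gripper open.
Joint ranges: [-2.7, 2.7], [-0.37, 2.16], [-1.27, 1.26], [0.24, 2.4], [-1.31, 4.45], [0.19, 1.91], [-2.76, 2.76]. Speed limits (rad/s): [2.39, 2.39, 3.14, 3.14, 3.14, 3.14, 3.14].

### API

Orientations are given as a unit quaternion [x, y, z, w].
In Python, from bench import arm gives the robot as it stands.
- The arm moves only by the tool arm_command, never from a script. Its argument "commands" is a list of rows, each a list of 7 numbers: the shift along the tool's x, y, z in units of 8 cm (1.0 is 8 cm), then the turn, a rotation vector about the tool's x, y, z in units of 90 degrees (1.0 is 90 degrees), then the gripper command: -1 is shut, 1 is fully open, values between are in proportion. A call has 1 to 20 rows; each row is the pose to reach, as a shift and turn from the pose measured when the call began, along the tool's axes at that moment; what a row does not reach only later rows make up. A row lasts 1/12 s, in which the tool goes at most 41.7 mm and 7.16 degrees, less where a joint would pass 70% of its speed; a pose out of reach is approached as far as the arm can. A call with a number of a shift or a turn outside -1 to 1 is refused whole. A call with a gripper value outside its range is refused whole. The fingers move at their own pace and stop on an object; the grip force is fixed at half the most. Time passes only in rows, so rows that repeat a pose let the fingers close. It gives the time, the measured TCP pose, the force and the opening at its end, in the units of the state.
- arm.get_state(): the state, without advancing time (a new reading comes with each control period).
- arm.grab_frame(name): name is "side" or "top"; returns a dict with "image" (480x640x3 uint8, blue, green, red), "camera_matrix" (3x3 intrinsics, pixels), "D" ([k1, k2, p1, p2, k3] as OpenCV has them; the pictures are not rectified), "R" (3x3) and "t" (3): a world point X has camera coordinates R X + t. Camera axes: x right, y down, z forward; pixel columns grow to the right and rows downward; lengths in mm; the calibration is good to about 2 mm. A picture is of the moment at which its call begins. There is no depth.
- arm.close_job(): hands the job in, once; it reports no verdict.
Trained networks look in the newest picture that a camera, given by its name, has taken for a name from the list of things; names that differ only in an ending like _2 or _b are one class to them, and where a whole thing is asked for, a point or a joint stands for the part that bears it (a point fixed in the world has none). Each returns a list of dicts, best first, with "conf" (0 to 1); they miss things now and then, are a little off and sometimes report something else, mostly with a low value. They report only what shows in the picture. A call takes as long as a camera call. They do not tell look-alikes from the thing itself.
- arm.recognise(query, camera): "extent" ([left, top, right, bottom] in pixels, round what is visible of it).
The state is a dict: "clock": time; "qpos": joint angles; "qd": joint speeds; "joint_torque": joint torques, N m; "tcp_pos": TCP position; "ee_rot": TCP orientation; "ft_force": force on the tool from outside, world axes, zero at the start; "ft_torque": the same for the moment, N m; "gripper_width": finger opening in mm.
Only numpy, scipy, OpenCV 4.12 (cv2) and the standard library are available. Lean on these libraries where they do the work, as an engineer would, in place of code of your own. Each camera call takes 0.05 s, during which the arm holds its last target.

## Working session

There is one attempt and no reset: what is moved stays moved. The work goes in short steps, Python scripts to look and compute and a tool call to move; the robot and the scene stay as the last step left them, time stands still between calls to the robot, and variables do not carry over. Pictures are saved under pics/ and viewed, and the job is handed in when it is done.

Besides the shell and the picture viewer there is one more tool, called after ">>>" as a command line: name --pt "numbers of a row" for each row, then --argument value for the rest. arm_command: Moves the arm, as the interface text tells. Its arguments: {"type":"object","properties":{"commands":{"type":"array"}},"required":["commands"]}

```bash
ls; mkdir -p pics; python3 - <<'E'
from bench import arm
import cv2
print(arm.get_state()); print(arm.grasp_offset)
for c in ("side","top"):
    f=arm.grab_frame(c); cv2.imwrite(f"pics/{c}0.png",f["image"])
    print(c,f["camera_matrix"],f["D"],f["R"],f["t"])
    for q in ("rack","tube_short","tube_chipped","tube_a","tray","dispenser","scraper","shrimp_house","tweezers","food_jar"):
        print(q,[(r["extent"],r["conf"]) for r in arm.recognise(q,c)])
E
```

```text
pics
{'clock': 0.0, 'qpos': array([ 1.15075718,  0.53718575, -0.00445238,  1.5388183 ,  0.00262947,
        1.06731545, -0.07119805]), 'qd': array([ 0.0018873 ,  0.00035044,  0.00012937, -0.00030093, -0.00034695,
        0.00028629, -0.00255574]), 'joint_torque': array([-4.16894336e-04, -5.70974743e+01,  9.90778171e-01, -2.51601845e+01,
       -5.61485218e-02,  1.78055617e-02,  1.51512327e-04]), 'tcp_pos': array([ 225.00386431, -609.1769049 ,  237.84764493]), 'ee_rot': array([ 9.84381360e-01,  1.76047145e-01, -2.22335029e-04, -8.31389904e-04]), 'ft_force': array([ 0.635237  ,  0.39927773, -0.04737464]), 'ft_torque': array([ 0.04038865, -0.01499998, -0.02906871]), 'gripper_width': 88.28883381913414}
18.700000000000003
side [[522.18288784   0.         318.08023232]
 [  0.         522.18288784 249.01968838]
 [  0.           0.           1.        ]] [-0.13795515  0.          0.          0.          0.        ] [[ 0.91253977  0.40849163  0.02014315]
 [ 0.29928533 -0.63339208 -0.71361247]
 [-0.27874621  0.65722831 -0.70025102]] [-509.74867148 -120.9616608  1598.86552954]
rack [([213.1, 16
[... 938 characters left out ...]
[([213.2, 260.7, 455.3, 315.4], 0.76)]
tube_short [([272.1, 274.4, 290.2, 283.6], 0.52), ([303.4, 170.3, 326.0, 195.4], 0.33)]
tube_chipped [([355.2, 227.5, 370.4, 244.8], 0.62), ([225.3, 275.6, 240.2, 284.3], 0.38)]
tube_a [([320.2, 270.0, 340.1, 281.9], 0.61), ([421.6, 269.8, 441.9, 273.8], 0.6), ([222.3, 278.6, 242.3, 285.7], 0.52)]
tray [([132.4, 266.0, 192.2, 337.5], 0.82)]
dispenser [([487.7, 285.5, 528.2, 315.6], 0.94), ([202.5, 340.7, 273.6, 349.7], 0.45)]
scraper [([325.0, 201.5, 406.8, 223.3], 0.62)]
shrimp_house [([172.7, 171.6, 210.9, 213.3], 0.56)]
tweezers [([203.8, 341.2, 274.0, 349.1], 0.84), ([222.9, 276.2, 238.6, 285.3], 0.3)]
food_jar [([300.4, 168.8, 326.7, 197.1], 0.56)]
```

View pics/side0.png

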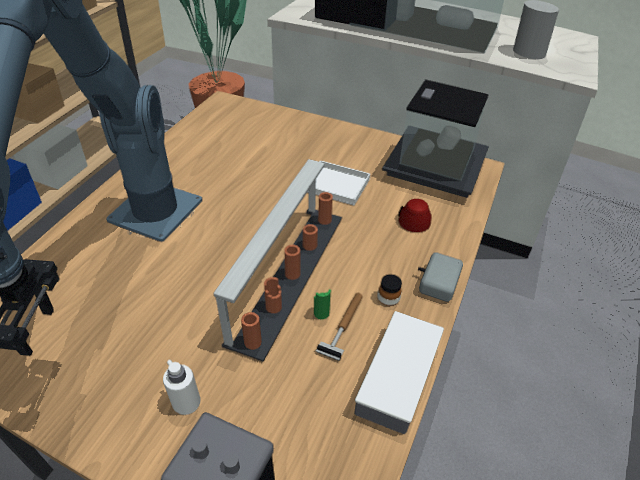

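View pics/top0.png

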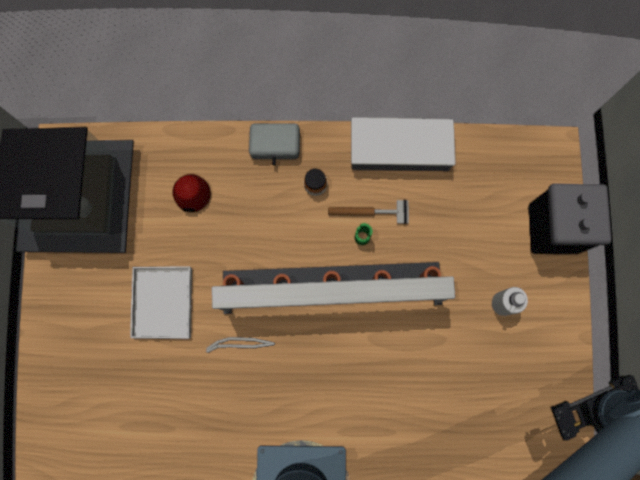

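```bash
python3 - <<'E'
import cv2
a=cv2.imread("pics/side0.png")[155:370,210:375]; cv2.imwrite("pics/side0c.png",cv2.resize(a,None,fx=2.75,fy=2.75,interpolation=cv2.INTER_CUBIC))
a=cv2.imread("pics/top0.png")[160:360,125:465]; cv2.imwrite("pics/top0c.png",cv2.resize(a,None,fx=2.35,fy=2.35,interpolation=cv2.INTER_CUBIC))
E
```

```text
(no output)
```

View pics/side0c.png

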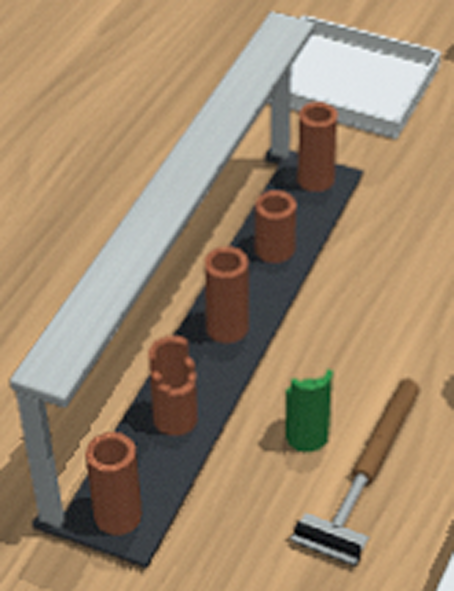

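View pics/top0c.png

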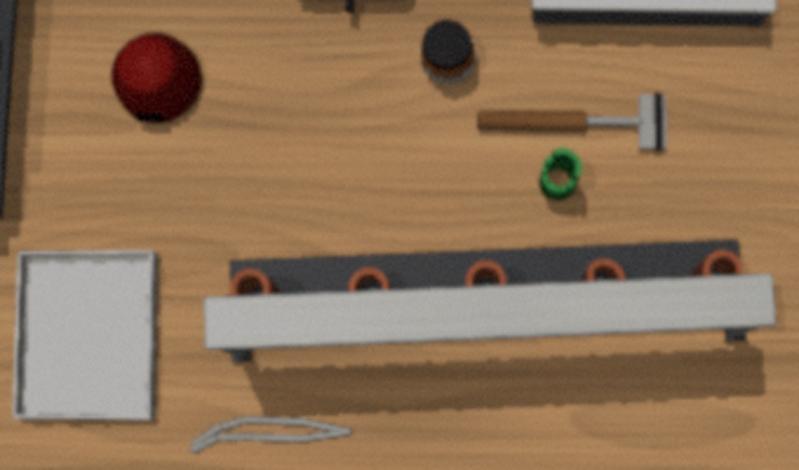

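The side picture shows five tubes in a row, nearest the camera first:
- Whole tube at (252,330).
- **Broken tube at (273,296)**, with its upper front wall missing.
- Whole tube at (292,263).
- **Short tube at (310,236)**.
- Whole tube at (325,210), next to the tray.

The green half-broken tube at (322,304) is standing on the table and is the decoy. So the culls are the clay tubes at side (273,296) and (310,236), which the crop confirms.

```bash
cat > h.py <<'E'
import numpy as np, cv2
from bench import arm
def ray(f,uv,z):
    p=cv2.undistortPoints(np.array([[uv]],float),f["camera_matrix"],f["D"])[0,0]
    R=np.array(f["R"]);t=np.array(f["t"]).ravel()
    C=-R.T@t; d=R.T@np.array([p[0],p[1],1]); return C+d*(z-C[2])/d[2]
def proj(f,X):
    r,_=cv2.Rodrigues(np.array(f["R"])); return cv2.projectPoints(np.array(X,float).reshape(-1,1,3),r,np.array(f["t"],float).ravel(),f["camera_matrix"],np.array(f["D"],float))[0][:,0]
def circ(c,z,r=20):
    a=np.linspace(0,2*np.pi,40); return np.c_[c[0]+r*np.cos(a),c[1]+r*np.sin(a),0*a+z]
E
python3 - <<'E'
from h import *
s=arm.grab_frame("side");t=arm.grab_frame("top")
c=lambda x,y:(210+x/2.75,155+y/2.75)
k=lambda x,y:(125+x/2.35,160+y/2.35)
for n,p,z in (("-240",c(112,452),105),("0",c(227,263),105),("240",c(318,115),105),("short",c(276,206),77),("chipbottom",c(176,413),15+12)):print(n,ray(s,p,z).round(1))
print("base far corners top",ray(t,k(231,261),15).round(1),ray(t,k(739,241),15).round(1))
print("base side: near-far corner",ray(s,c(148,565-8),15).round(1),ray(s,c(362,174),15).round(1),ray(s,c(36,525),15).round(1))
print("tray top",[ray(t,k(*p),25).round(1) for p in ((20,252),(155,251),(153,420),(14,419))])
print("tray side",[ray(s,p,25).round(1) for p in (c(440,57),c(401,125))])
print("bar top corners",[ray(t,k(*p),200).round(1) for p in ((205,296),(772,275),(775,324),(207,347))])
for n,p in (("tw",(203.8,345)),("tw",(274,345)),("disp",(508,310)),("green",(363,235))):print(n,ray(t,p,5).round())
print("jar",ray(t,(315,182),40).round(),"house",ray(t,(191,193),30).round(), "scr",ray(t,(328,211),10).round(),ray(t,(405,211),10).round())
E
```

```text
-240 [ 528.5 -310.4  105. ]
0 [516.8 -71.6 105. ]
240 [505.8 165.7 105. ]
short [512.5  47.3  77. ]
chipbottom [ 524.6 -195.7   27. ]
base far corners top [541.2 199.6  15. ] [ 566.8 -347.5   15. ]
base side: near-far corner [ 570.8 -337.4   15. ] [547.7 196.5  15. ] [ 467.8 -350.    15. ]
tray top [array([547.2, 430. ,  25. ]), array([549.9, 280.8,  25. ]), array([369.7, 276.2,  25. ]), array([367.5, 427.7,  25. ])]
tray side [array([555.4, 422.5,  25. ]), array([559.5, 282.2,  25. ])]
bar top corners [array([483.7, 192.1, 200. ]), array([ 507.4, -344.2,  200. ]), array([ 460.8, -346. ,  200. ]), array([435.6, 188.6, 200. ])]
tw [355. 245.   5.]
tw [358.  69.   5.]
disp [ 447. -525.    5.]
green [ 638. -154.    5.]
jar [768. -30.  40.] house [740. 288.  30.] scr [699. -64.  10.] [ 701. -262.   10.]
```

```bash
cat > ov.py <<'E'
from h import *
def overlay(f,items,box,sc,name):
    x0,y0,x1,y1=box
    im=cv2.resize(f["image"][y0:y1,x0:x1],None,fx=sc,fy=sc,interpolation=cv2.INTER_CUBIC)
    for pts,col in items:
        p=((proj(f,pts)-[x0,y0]+.5)*sc-.5)
        cv2.polylines(im,[np.round(p*8).astype(np.int32)],False,col,1,cv2.LINE_AA,3)
    cv2.imwrite(name,im)
def rackitems(x,y,yaw,tubes):
    c,s=np.cos(yaw),np.sin(yaw);W=lambda a,b,z:(x+c*a-s*b,y+s*a+c*b,z)
    it=[([W(a,b,15) for a,b in((-45,-275),(45,-275),(45,275),(-45,275),(-45,-275))],(255,255,0)),
        ([W(a,b,200) for a,b in((-65,-270),(-15,-270),(-15,270),(-65,270),(-65,-270))],(255,0,255))]
    for b,(h,dx,dy) in tubes.items():
        w=W(b[0] if isinstance(b,tuple) else 0,b if not isinstance(b,tuple) else b[1],0)
        it+=[(circ((w[0]+dx,w[1]+dy),15+h),(0,255,0)),(circ((w[0]+dx,w[1]+dy),15),(0,255,0))]
    return it
E
cat > ov1.py <<'E'
from ov import *
s=arm.grab_frame("side");t=arm.grab_frame("top")
it=rackitems(513,-74,.047,{-240:(90,0,0),-120:(56,0,0),0:(90,0,0),120:(62,0,0),240:(90,0,0)})
tr=[([(458+a,354+b,z) for a,b in((-90,-75),(90,-75),(90,75),(-90,75),(-90,-75))],(0,0,255)) for z in (25,)]
overlay(s,it+tr,(210,150,380,370),2.7,"pics/ovs1.png"); overlay(t,it+tr,(125,220,465,350),2.35,"pics/ovt1.png")
E
python3 ov1.py
```

```text
(no output)
```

View pics/ovs1.png

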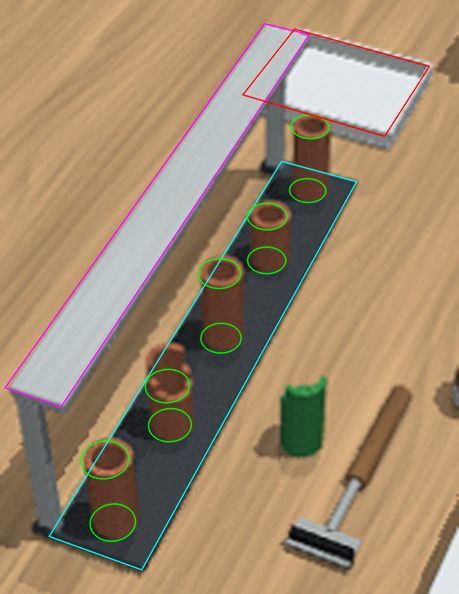

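View pics/ovt1.png

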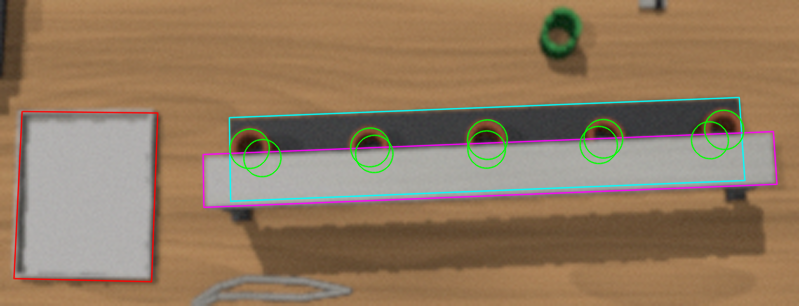

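Both overlays agree to about 3 mm. The rack is at about (514,-74) with yaw 0.047, and the tray is at about (461,353). Next I'll write the motion helper.

```bash
cat > go.py <<'E'
import sys
from h import *
from scipy.spatial.transform import Rotation as Ro
def Rt(tilt,yaw=.047):
    t=np.radians(tilt);c,s=np.cos(yaw),np.sin(yaw)
    x=np.array([c*np.cos(t),s*np.cos(t),-np.sin(t)]);y=np.array([s,-c,0]);return np.c_[x,y,np.cross(x,y)]
def go(p,tilt,grasp=False,yaw=.047):
    st=arm.get_state();R0=Ro.from_quat(st["ee_rot"]).as_matrix();R=Rt(tilt,yaw);p=np.array(p,float)
    if grasp:p=p+R[:,2]*arm.grasp_offset
    d=R0.T@(p-st["tcp_pos"])/80; w=Ro.from_matrix(R0.T@R).as_rotvec()/(np.pi/2)
    print("shift",d.round(3),"turn",w.round(3),"clk",st["clock"],"tcp",st["tcp_pos"].round(1),"w",round(st["gripper_width"],1),"F",st["ft_force"].round(1),"q",st["qpos"].round(2))
if __name__=="__main__":
    a=list(map(float,sys.argv[1:6])); go(a[:3],a[3],bool(a[4]),*map(float,sys.argv[6:7]))
E
python3 go.py 650 -195 330 0 0
```

```text
shift [ 6.777 -3.023 -1.141] turn [-0.    -0.     0.195] clk 1.3 tcp [ 225.2 -609.7  238.7] w 88.6 F [ 0.7 -0.6 -0.7] q [ 1.15  0.54 -0.    1.54  0.    1.07 -0.07]
```

>>> arm_command --pt "0.3 -0.3 -1 0 0 0.195 1" --pt "0.3 -0.3 -1 0 0 0.195 1" --pt "0.6 -0.4 -1 0 0 0.195 1" --pt "0.9 -0.5 -1 0 0 0.195 1"

```text
clock: 1.63
tcp_pos: [279.5, -548.4, 322.3]
ee_rot: [1.0, 0.021, 0.001, 0.003]
ft_force: [0.6, -1.0, 0.4]
gripper_width: 88.4
```

```bash
python3 go.py 650 -195 330 0 0
```

```text
shift [ 4.814 -4.217 -0.108] turn [ 0.004 -0.002 -0.003] clk 1.6333 tcp [ 279.5 -548.4  322.3] w 88.4 F [ 0.6 -1.   0.4] q [ 0.99  0.4   0.04  1.55 -0.02  1.19 -0.49]
```

>>> arm_command --pt "0.5 -0.5 -0.1 0 0 0 1" --pt "1 -1 -0.15 0 0 0 1" --pt "1 -1 -0.15 0 0 0 1" --pt "1 -1 -0.15 0 0 0 1"

```text
clock: 1.97
tcp_pos: [362.7, -459.0, 335.0]
ee_rot: [1.0, 0.026, 0.004, 0.002]
ft_force: [0.0, 0.6, -0.3]
gripper_width: 88.0
```

>>> arm_command --pt "0.5 -0.5 0 0 0 0 1" --pt "1 -1 0 0 0 0 1" --pt "1 -1 0 0 0 0 1" --pt "1 -1 0 0 0 0 1"

```text
clock: 2.3
tcp_pos: [444.8, -367.2, 335.4]
ee_rot: [0.999, 0.032, 0.005, -0.0]
ft_force: [0.3, 1.7, -0.1]
gripper_width: 88.3
```

>>> arm_command --pt "0.5 -0.5 0 0 0 0 1" --pt "1 -1 0 0 0 0 1" --pt "1 -1 0 0 0 0 1" --pt "1 -1 0 0 0 0 1"

```text
clock: 2.63
tcp_pos: [525.0, -273.6, 336.3]
ee_rot: [0.999, 0.038, 0.007, -0.002]
ft_force: [0.2, 1.0, -0.6]
gripper_width: 87.6
```

>>> arm_command --pt "0.5 -0.5 0 0 0 0 1" --pt "1 -1 0 0 0 0 1" --pt "1 -1 0 0 0 0 1" --pt "1 -1 0 0 0 0 1"

```text
clock: 2.97
tcp_pos: [603.0, -178.6, 337.6]
ee_rot: [0.999, 0.044, 0.009, -0.005]
ft_force: [0.1, 1.5, -0.1]
gripper_width: 88.5
```

```bash
python3 go.py 650 -195 330 0 0; python3 go.py 620 -190 250 38 0
```

```text
shift [0.565 0.257 0.102] turn [-0.006 -0.011  0.026] clk 2.9667 tcp [ 603.  -178.6  337.6] w 88.5 F [ 0.1  1.5 -0.1] q [ 0.34  0.42 -0.16  1.48  0.05  1.23 -1.31]
shift [0.18  0.171 1.096] turn [ 0.003 -0.433  0.027] clk 2.9667 tcp [ 603.  -178.6  337.6] w 88.5 F [ 0.1  1.5 -0.1] q [ 0.34  0.42 -0.16  1.48  0.05  1.23 -1.31]
```

>>> arm_command --pt "0.1 0.1 0 0 -0.1 0.02 1" --pt "0.2 0.17 0 0 -0.2 0.027 1" --pt "0.4 0.17 0 0 -0.3 0.027 1" --pt "0.4 0.17 0.1 0 -0.4 0.027 1" --pt "0.4 0.17 0.2 0 -0.433 0.027 1" --pt "0.4 0.17 0.3 0 -0.433 0.027 1" --pt "0.4 0.17 0.3 0 -0.433 0.027 1"

```text
clock: 3.55
tcp_pos: [635.0, -189.3, 325.3]
ee_rot: [0.965, 0.019, -0.261, 0.017]
ft_force: [0.3, -0.9, -1.4]
gripper_width: 88.7
```

```bash
python3 go.py 607 -192 168 38 1; python3 go.py 520 -194 57 38 1
```

```text
shift [ 0.658 -0.029  2.106] turn [ 0.011 -0.085 -0.008] clk 3.55 tcp [ 635.  -189.3  325.3] w 88.7 F [ 0.3 -0.9 -1.4] q [-0.04  0.88  0.48  0.91 -0.15  1.9  -1.17]
shift [ 0.419 -0.085  3.852] turn [ 0.011 -0.085 -0.008] clk 3.55 tcp [ 635.  -189.3  325.3] w 88.7 F [ 0.3 -0.9 -1.4] q [-0.04  0.88  0.48  0.91 -0.15  1.9  -1.17]
```

>>> arm_command --pt "0.1 0 0.4 0 0 0 1" --pt "0.2 0 0.8 0 0 0 1" --pt "0.3 0 1 0 -0.05 0 1" --pt "0.3 0 1 0 -0.085 0 1" --pt "0.3 0 1 0 -0.085 0 1"

```text
clock: 3.97
tcp_pos: [614.3, -191.5, 240.2]
ee_rot: [0.944, 0.019, -0.329, 0.017]
ft_force: [0.5, 0.2, 0.3]
gripper_width: 87.9
```

```bash
python3 go.py 607 -192 168 38 1; python3 go.py 520 -194 57 38 1
```

```text
shift [ 0.491 -0.019  0.998] turn [ 0.01   0.005 -0.008] clk 3.9667 tcp [ 614.3 -191.5  240.2] w 87.9 F [0.5 0.2 0.3] q [-0.03  0.99  0.46  0.96 -0.13  1.88 -1.17]
shift [ 0.501 -0.072  2.76 ] turn [ 0.01   0.005 -0.008] clk 3.9667 tcp [ 614.3 -191.5  240.2] w 87.9 F [0.5 0.2 0.3] q [-0.03  0.99  0.46  0.96 -0.13  1.88 -1.17]
```

>>> arm_command --pt "0.3 -0.03 0.4 0.01 0.005 -0.008 1" --pt "0.5 -0.06 0.8 0.01 0.005 -0.008 1" --pt "0.5 -0.06 1 0.01 0.005 -0.008 1" --pt "0.5 -0.06 1 0.01 0.005 -0.008 1" --pt "0.5 -0.06 1 0.01 0.005 -0.008 1"

```text
clock: 4.38
tcp_pos: [596.1, -190.0, 153.8]
ee_rot: [0.946, 0.022, -0.324, 0.007]
ft_force: [0.3, -0.8, 1.1]
gripper_width: 88.3
```

```bash
python3 go.py 520 -194 57 38 1; python3 - <<'E'
from ov import *
s=arm.grab_frame("side");overlay(s,[],(210,150,400,370),2.7,"pics/a1.png")
t=arm.grab_frame("top");overlay(t,[],(225,160,465,340),3.2,"pics/a1t.png")
E
```

```text
shift [-0.01   0.006  1.774] turn [-0.    -0.001 -0.   ] clk 4.3833 tcp [ 596.1 -190.   153.8] w 88.3 F [ 0.3 -0.8  1.1] q [-0.04  1.03  0.43  1.09 -0.15  1.71 -1.18]
```

View pics/a1.png

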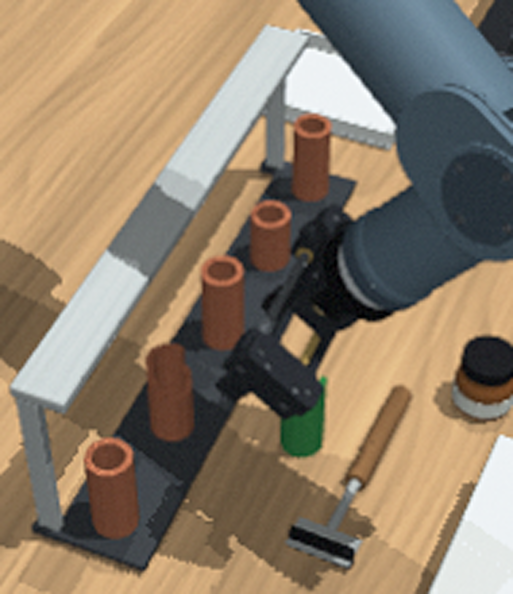

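View pics/a1t.png

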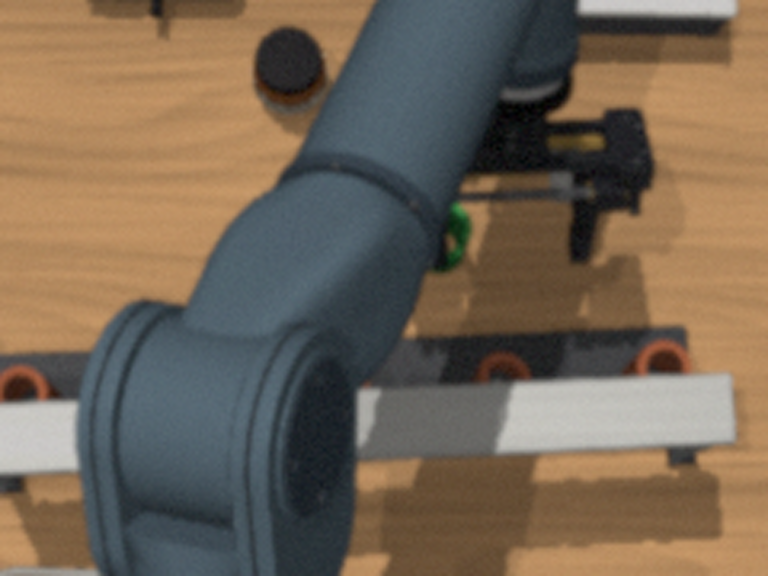

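>>> arm_command --pt "0 0 0.3 0 0 0 1" --pt "0 0 0.6 0 0 0 1" --pt "0 0 0.9 0 0 0 1" --pt "0 0 0.9 0 0 0 1" --pt "0 0 0.9 0 0 0 1"

```text
clock: 4.9
tcp_pos: [554.5, -192.3, 99.4]
ee_rot: [0.946, 0.022, -0.322, 0.008]
ft_force: [0.1, -0.8, 0.7]
gripper_width: 88.4
```

```bash
python3 go.py 520 -194 57 38 1; python3 - <<'E'
from ov import *
s=arm.grab_frame("side");overlay(s,[],(210,150,400,370),2.7,"pics/a2.png")
E
```

```text
shift [-0.02   0.     0.917] turn [ 0.001 -0.004 -0.   ] clk 4.9 tcp [ 554.5 -192.3   99.4] w 88.4 F [ 0.1 -0.8  0.7] q [-0.05  1.02  0.42  1.26 -0.15  1.55 -1.17]
```

View pics/a2.png

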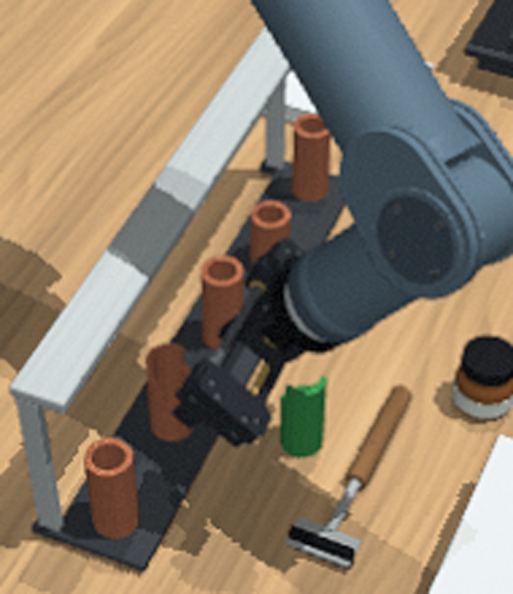

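>>> arm_command --pt "0 0 0.2 0 0 0 1" --pt "0 0 0.4 0 0 0 1" --pt "0 0 0.6 0 0 0 1" --pt "-0.02 0 0.75 0 0 0 1" --pt "-0.02 0 0.9 0 0 0 1" --pt "-0.02 0 0.9 0 0 0 1"

```text
clock: 5.45
tcp_pos: [510.9, -194.8, 44.0]
ee_rot: [0.947, 0.022, -0.321, 0.008]
ft_force: [-0.2, -0.5, 0.1]
gripper_width: 88.4
```

```bash
python3 go.py 520 -194 57 38 1; python3 - <<'E'
from ov import *
s=arm.grab_frame("side");overlay(s,[],(210,150,400,370),2.7,"pics/a3.png")
E
```

```text
shift [-0.011 -0.005  0.036] turn [ 0.001 -0.006 -0.   ] clk 5.45 tcp [ 510.9 -194.8   44. ] w 88.4 F [-0.2 -0.5  0.1] q [-0.05  1.04  0.41  1.4  -0.15  1.39 -1.16]
```

View pics/a3.png

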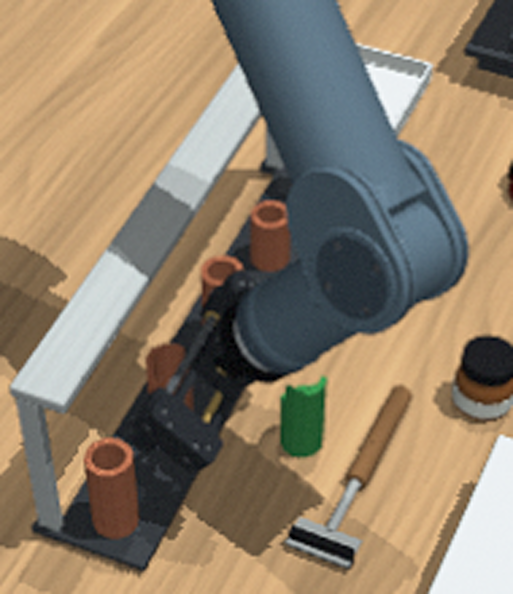

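>>> arm_command --pt "0 0 0.02 0 0 0 0.3" --pt "0 0 0.02 0 0 0 -0.2" --pt "0 0 0.02 0 0 0 -0.6" --pt "0 0 0.02 0 0 0 -1" --pt "0 0 0.02 0 0 0 -1" --pt "0 0 0.02 0 0 0 -1" --pt "0 0 0.02 0 0 0 -1" --pt "0 0 0.02 0 0 0 -1" --pt "0 0 0.02 0 0 0 -1" --pt "0 0 0.02 0 0 0 -1"

```text
clock: 6.33
tcp_pos: [510.9, -194.7, 43.5]
ee_rot: [0.947, 0.023, -0.321, 0.008]
ft_force: [0.2, 0.7, 0.4]
gripper_width: 39.7
```

Gripped at 39.7 mm. Now lifting straight up 48 mm, slowly.

>>> arm_command --pt "-0.06 0 -0.08 0 0 0 -1" --pt "-0.12 0 -0.16 0 0 0 -1" --pt "-0.18 0 -0.24 0 0 0 -1" --pt "-0.24 0 -0.31 0 0 0 -1" --pt "-0.3 0 -0.39 0 0 0 -1" --pt "-0.37 0 -0.47 0 0 0 -1" --pt "-0.37 0 -0.47 0 0 0 -1"

```text
clock: 6.92
tcp_pos: [511.0, -195.2, 93.3]
ee_rot: [0.947, 0.022, -0.319, 0.009]
ft_force: [1.6, 0.2, -0.8]
gripper_width: 39.7
```

```bash
python3 go.py 620 -194 130 38 1; python3 - <<'E'
from ov import *
s=arm.grab_frame("side");overlay(s,[],(210,150,400,370),2.7,"pics/a4.png")
E
```

```text
shift [ 0.802  0.051 -0.956] turn [ 0.002 -0.008 -0.   ] clk 6.9167 tcp [ 511.  -195.2   93.3] w 39.7 F [ 1.6  0.2 -0.8] q [-0.06  0.97  0.43  1.41 -0.13  1.45 -1.15]
```

View pics/a4.png

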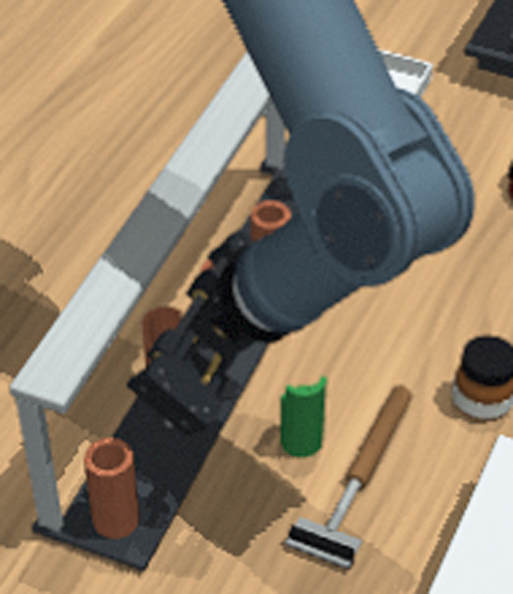

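>>> arm_command --pt "0.2 0.01 -0.2 0 0 0 -1" --pt "0.4 0.02 -0.4 0 0 0 -1" --pt "0.6 0.03 -0.6 0 0 0 -1" --pt "0.75 0.04 -0.8 0 0 0 -1" --pt "0.75 0.05 -0.95 0 0 0 -1" --pt "0.75 0.05 -0.95 0 0 0 -1"

```text
clock: 7.47
tcp_pos: [606.5, -194.4, 116.9]
ee_rot: [0.948, 0.023, -0.319, 0.009]
ft_force: [-1.1, -0.1, -1.4]
gripper_width: 39.6
```

```bash
python3 go.py 600 353 190 38 1 0.02
```

```text
shift [-0.361 -6.841 -0.665] turn [ 0.013 -0.009  0.014] clk 7.4667 tcp [ 606.5 -194.4  116.9] w 39.6 F [-1.1 -0.1 -1.4] q [-0.03  1.09  0.43  1.06 -0.16  1.67 -1.18]
```

>>> arm_command --pt "-0.15 0 -0.2 0 0 0 -1" --pt "-0.3 0 -0.4 0 0 0 -1" --pt "-0.48 0 -0.6 0 0 0 -1" --pt "-0.55 -0.2 -0.6 0 0 0 -1" --pt "-0.6 -0.6 -0.6 0 0 0 -1" --pt "-0.6 -1 -0.6 0 0 0 -1" --pt "-0.6 -1 -0.6 0 0 0 -1"

```text
clock: 8.05
tcp_pos: [593.4, -106.5, 183.2]
ee_rot: [0.947, 0.027, -0.319, 0.007]
ft_force: [0.6, 1.2, -2.3]
gripper_width: 39.6
```

```bash
python3 go.py 600 353 190 38 1 0.02
```

```text
shift [ 0.286 -5.735 -0.057] turn [ 0.012 -0.009  0.02 ] clk 8.05 tcp [ 593.4 -106.5  183.2] w 39.6 F [ 0.6  1.2 -2.3] q [-0.14  0.96  0.42  1.16 -0.18  1.72 -1.26]
```

>>> arm_command --pt "0.02 -0.4 0 0 0 0 -1" --pt "0.05 -0.8 0 0 0 0 -1" --pt "0.05 -1 0 0 0 0 -1" --pt "0.05 -1 0 0 0 0 -1"

```text
clock: 8.38
tcp_pos: [591.6, -21.0, 180.3]
ee_rot: [0.947, 0.031, -0.319, 0.006]
ft_force: [-0.2, 0.5, -1.1]
gripper_width: 39.4
```

>>> arm_command --pt "0.02 -0.4 0 0 0 0 -1" --pt "0.05 -0.8 0 0 0 0 -1" --pt "0.05 -1 0 0 0 0 -1" --pt "0.05 -1 0 0 0 0 -1"

```text
clock: 8.72
tcp_pos: [589.2, 63.2, 178.1]
ee_rot: [0.947, 0.034, -0.319, 0.005]
ft_force: [0.2, -0.0, -1.8]
gripper_width: 39.7
```

>>> arm_command --pt "0.02 -0.4 0 0 0 0 -1" --pt "0.05 -0.8 0 0 0 0 -1" --pt "0.05 -1 0 0 0 0 -1" --pt "0.05 -1 0 0 0 0 -1"

```text
clock: 9.05
tcp_pos: [586.4, 146.6, 176.2]
ee_rot: [0.947, 0.036, -0.32, 0.004]
ft_force: [0.3, 0.7, -0.6]
gripper_width: 39.5
```

>>> arm_command --pt "0.02 -0.4 0 0 0 0 -1" --pt "0.05 -0.8 0 0 0 0 -1" --pt "0.05 -1 0 0 0 0 -1" --pt "0.05 -1 0 0 0 0 -1"

```text
clock: 9.38
tcp_pos: [583.2, 229.5, 174.6]
ee_rot: [0.947, 0.039, -0.32, 0.004]
ft_force: [0.3, 0.2, -0.9]
gripper_width: 39.9
```

```bash
python3 go.py 600 353 190 38 1 0.02
```

```text
shift [ 0.156 -1.531 -0.096] turn [ 0.013 -0.008  0.035] clk 9.3833 tcp [583.2 229.5 174.6] w 39.9 F [ 0.3  0.2 -0.9] q [-0.5   0.99  0.32  1.07 -0.38  1.76 -1.67]
```

>>> arm_command --pt "0 -0.4 0 0 0 0.01 -1" --pt "0 -0.8 0 0.013 -0.008 0.035 -1" --pt "0 -1 0 0.013 -0.008 0.035 -1" --pt "0 -1 0 0.013 -0.008 0.035 -1"

```text
clock: 9.72
tcp_pos: [576.6, 311.4, 175.5]
ee_rot: [0.945, 0.011, -0.326, 0.003]
ft_force: [-1.1, -0.1, -1.4]
gripper_width: 39.6
```

```bash
python3 go.py 419 352 150 38 1 0.02
```

```text
shift [-1.345 -0.555  1.691] turn [0.001 0.    0.002] clk 9.7167 tcp [576.6 311.4 175.5] w 39.6 F [-1.1 -0.1 -1.4] q [-0.57  1.04  0.3   0.97 -0.46  1.81 -1.83]
```

>>> arm_command --pt "-0.2 -0.4 0.2 0 0 0 -1" --pt "-0.5 -0.5 0.5 0 0 0 -1" --pt "-0.8 -0.55 0.8 0 0 0 -1" --pt "-0.9 -0.55 0.9 0 0 0 -1" --pt "-0.9 -0.55 0.9 0 0 0 -1"

```text
clock: 10.13
tcp_pos: [472.3, 351.1, 163.4]
ee_rot: [0.945, 0.012, -0.327, 0.004]
ft_force: [0.4, 0.7, -1.3]
gripper_width: 39.9
```

```bash
python3 go.py 419 352 70 38 1 0.02;python3 - <<'E'
from ov import *
s=arm.grab_frame("side");overlay(s,[],(250,90,440,240),3,"pics/a5.png")
t=arm.grab_frame("top");overlay(t,[],(100,160,300,360),2.7,"pics/a5t.png")
E
```

```text
shift [ 0.199 -0.029  1.563] turn [0.003 0.002 0.003] clk 10.1333 tcp [472.3 351.1 163.4] w 39.9 F [ 0.4  0.7 -1.3] q [-0.7   0.9   0.28  1.28 -0.47  1.62 -1.87]
```

View pics/a5.png

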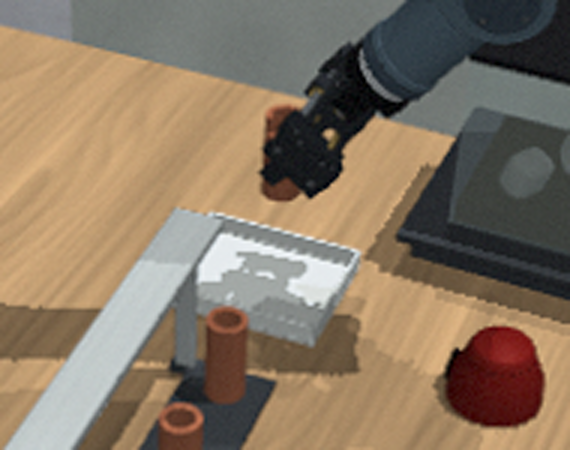

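View pics/a5t.png

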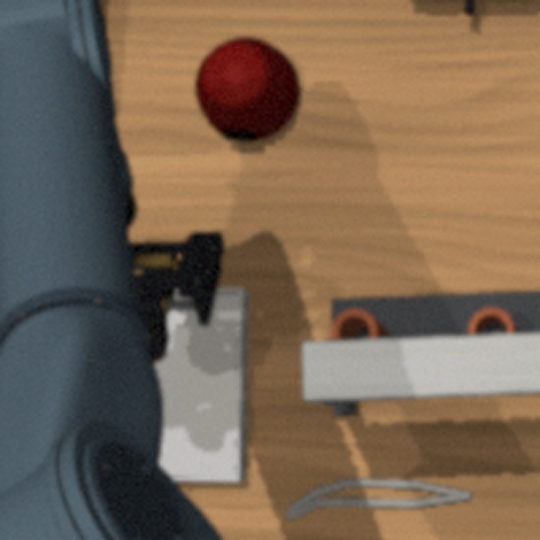

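>>> arm_command --pt "0.1 -0.03 0.4 0 0 0 -1" --pt "0.2 -0.03 0.8 0 0 0 -1" --pt "0.2 -0.03 1 0 0 0 -1" --pt "0.2 -0.03 1 0 0 0 -1" --pt "0.2 -0.03 1 0 0 0 -1"

```text
clock: 10.65
tcp_pos: [441.1, 350.8, 90.4]
ee_rot: [0.946, 0.01, -0.325, 0.004]
ft_force: [0.2, 0.5, -0.6]
gripper_width: 39.5
```

```bash
python3 go.py 419 352 50 38 1 0.02
```

```text
shift [ 0.092 -0.023  0.802] turn [ 0.002 -0.001 -0.   ] clk 10.65 tcp [441.1 350.8  90.4] w 39.5 F [ 0.2  0.5 -0.6] q [-0.72  0.95  0.26  1.4  -0.5   1.47 -1.83]
```

>>> arm_command --pt "0.02 -0.02 0.2 0 0 0 -1" --pt "0.05 -0.02 0.4 0 0 0 -1" --pt "0.07 -0.02 0.55 0 0 0 -1" --pt "0.09 -0.02 0.7 0 0 0 -1" --pt "0.09 -0.02 0.8 0 0 0 -1" --pt "0.09 -0.02 0.8 0 0 0 -1"

```text
clock: 11.15
tcp_pos: [406.4, 351.3, 34.7]
ee_rot: [0.945, 0.01, -0.325, 0.005]
ft_force: [-0.7, 0.1, -1.9]
gripper_width: 39.4
```

```bash
python3 go.py 419 352 47.2 38 1 0.02;python3 - <<'E'
from ov import *
s=arm.grab_frame("side");overlay(s,[],(270,110,420,230),4,"pics/a6.png")
E
```

```text
shift [ 0.028 -0.006  0.014] turn [ 0.002 -0.    -0.   ] clk 11.15 tcp [406.4 351.3  34.7] w 39.4 F [-0.7  0.1 -1.9] q [-0.74  0.98  0.23  1.48 -0.52  1.35 -1.81]
```

View pics/a6.png

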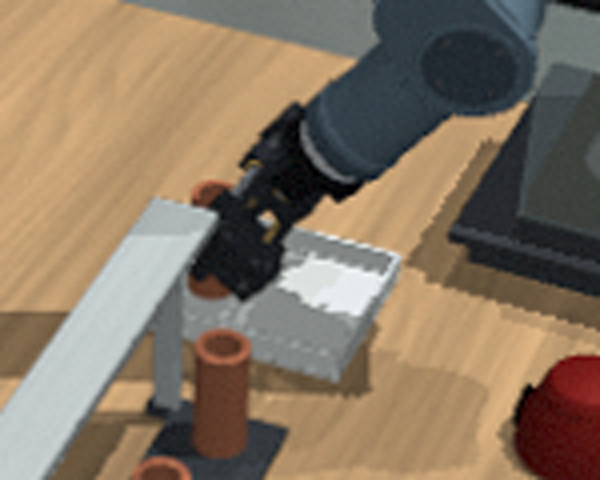

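>>> arm_command --pt "0.01 0 0.013 0 0 0 -1" --pt "0.016 0 0.02 0 0 0 -1" --pt "0.016 0 0.02 0 0 0 -1"

```text
clock: 11.45
tcp_pos: [407.9, 351.5, 33.6]
ee_rot: [0.946, 0.01, -0.324, 0.004]
ft_force: [-0.4, -0.2, -3.0]
gripper_width: 39.6
```

>>> arm_command --pt "0.014 0 0.02 0 0 0 -1" --pt "0.028 0 0.035 0 0 0 -1" --pt "0.028 0 0.035 0 0 0 -1"

```text
clock: 11.7
tcp_pos: [408.0, 351.8, 32.4]
ee_rot: [0.945, 0.01, -0.326, 0.004]
ft_force: [-1.9, -0.9, 13.7]
gripper_width: 39.4
```

>>> arm_command --pt "0 0 0 0 0 0 -0.1" --pt "0 0 0 0 0 0 0.1" --pt "0 0 0 0 0 0 0.3" --pt "0 0 0 0 0 0 0.7" --pt "0 0 0 0 0 0 1" --pt "0 0 0 0 0 0 1" --pt "0 0 0 0 0 0 1" --pt "0 0 0 0 0 0 1"

```text
clock: 12.37
tcp_pos: [408.0, 351.7, 32.3]
ee_rot: [0.945, 0.01, -0.326, 0.004]
ft_force: [-0.0, 0.3, 0.9]
gripper_width: 84.4
```

>>> arm_command --pt "0 0 -0.15 0 0 0 1" --pt "0 0 -0.3 0 0 0 1" --pt "0 0 -0.5 0 0 0 1" --pt "0 0 -0.75 0 0 0 1" --pt "0 0 -1 0 0 0 1" --pt "0 0 -1 0 0 0 1"

```text
clock: 12.87
tcp_pos: [462.1, 353.0, 98.9]
ee_rot: [0.947, 0.01, -0.322, 0.003]
ft_force: [0.2, -0.3, 0.2]
gripper_width: 88.2
```

>>> arm_command --pt "0 0 -0.4 0 0 0 1" --pt "0 0 -0.8 0 0 0 1" --pt "0 0 -1 0 0 0 1" --pt "0 0 -1 0 0 0 1"

```text
clock: 13.2
tcp_pos: [514.2, 353.7, 165.0]
ee_rot: [0.948, 0.009, -0.319, 0.001]
ft_force: [0.2, -0.3, -0.2]
gripper_width: 88.2
```

```bash
python3 go.py 610 44 170 38 1;python3 - <<'E'
from ov import *
s=arm.grab_frame("side");overlay(s,[],(230,110,420,350),2.5,"pics/a7.png")
E
```

```text
shift [ 0.849  3.897 -0.508] turn [-0.013 -0.009 -0.013] clk 13.2 tcp [514.2 353.7 165. ] w 88.2 F [ 0.2 -0.3 -0.2] q [-0.67  0.96  0.29  1.16 -0.48  1.68 -1.87]
```

View pics/a7.png

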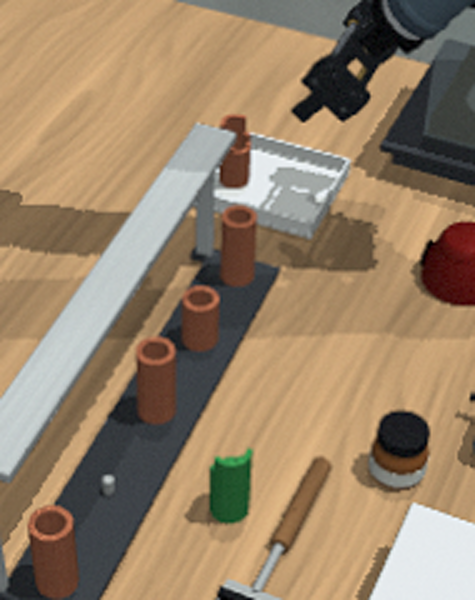

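The broken tube is standing in the tray at crop (235,155), and its bare peg shows at (108,483). The other tubes are undisturbed. Next is the short tube.

>>> arm_command --pt "0.3 0 -0.3 0 0 0 1" --pt "0.6 0.2 -0.5 0 0 0 1" --pt "0.85 0.6 -0.6 0 0 0 1" --pt "0.85 1 -0.6 0 0 0 1" --pt "0.85 1 -0.6 0 0 0 1"

```text
clock: 13.67
tcp_pos: [597.3, 266.6, 156.7]
ee_rot: [0.947, 0.004, -0.322, 0.005]
ft_force: [-2.2, -1.4, 0.7]
gripper_width: 87.9
```

>>> arm_command --pt "0 0.4 0 0 0 0 1" --pt "0 0.8 0 0 0 0 1" --pt "0 1 0 0 0 0 1" --pt "0 1 0 0 0 0 1"

```text
clock: 14.0
tcp_pos: [597.5, 181.9, 156.3]
ee_rot: [0.946, 0.001, -0.323, 0.006]
ft_force: [0.2, 0.2, 0.8]
gripper_width: 88.0
```

>>> arm_command --pt "0 0.4 0 0 0 0 1" --pt "0 0.8 0 0 0 0 1" --pt "0 1 0 0 0 0 1" --pt "0 1 0 0 0 0 1"

```text
clock: 14.33
tcp_pos: [597.7, 98.5, 156.9]
ee_rot: [0.946, -0.001, -0.324, 0.006]
ft_force: [0.0, 0.4, -0.4]
gripper_width: 88.2
```

```bash
python3 go.py 611 48 180 38 1; python3 go.py 511 46 66 38 1; python3 - <<'E'
from h import *
s=arm.grab_frame("side")
print(ray(s,(230+108/2.5,110+478/2.5),35), ray(s,(230+201/2.5,110+298/2.5),77), ray(s,(230+200/2.5,110+340/2.5),22))
E
```

```text
shift [-0.041  0.64  -0.089] turn [-0.011 -0.002 -0.028] clk 14.3333 tcp [597.7  98.5 156.9] w 88.2 F [ 0.   0.4 -0.4] q [-0.36  0.99  0.37  1.13 -0.33  1.73 -1.56]
shift [-0.157  0.645  1.803] turn [-0.011 -0.002 -0.028] clk 14.3333 tcp [597.7  98.5 156.9] w 88.2 F [ 0.   0.4 -0.4] q [-0.36  0.99  0.37  1.13 -0.33  1.73 -1.56]
[ 520.15291405 -190.84170218   35.        ] [511.40985116  49.94448164  77.        ] [514.91934017  40.93739002  22.        ]
```

>>> arm_command --pt "-0.05 0.3 0 -0.01 0 -0.02 1" --pt "-0.1 0.6 0 -0.011 0 -0.028 1" --pt "-0.15 0.64 0 -0.011 0 -0.028 1" --pt "-0.15 0.64 0.3 -0.011 0 -0.028 1" --pt "-0.15 0.64 0.6 -0.011 0 -0.028 1" --pt "-0.15 0.64 0.6 -0.011 0 -0.028 1"

```text
clock: 14.88
tcp_pos: [555.4, 53.5, 124.0]
ee_rot: [0.945, 0.025, -0.327, 0.005]
ft_force: [0.3, 0.7, -1.0]
gripper_width: 88.5
```

```bash
python3 go.py 511 47 62 38 1
```

```text
shift [0.04  0.058 1.188] turn [-0.002  0.002  0.004] clk 14.8833 tcp [555.4  53.5 124. ] w 88.5 F [ 0.3  0.7 -1. ] q [-0.34  0.96  0.36  1.31 -0.28  1.6  -1.45]
```

>>> arm_command --pt "0.02 0.06 0.2 0 0 0 1" --pt "0.04 0.06 0.4 0 0 0 1" --pt "0.04 0.06 0.6 0 0 0 1" --pt "0.04 0.06 0.8 0 0 0 1" --pt "0.04 0.06 0.8 0 0 0 1"

```text
clock: 15.3
tcp_pos: [516.9, 49.6, 70.4]
ee_rot: [0.944, 0.026, -0.329, 0.005]
ft_force: [0.1, -0.6, 0.3]
gripper_width: 88.1
```

```bash
python3 go.py 511 47 62 38 1; python3 - <<'E'
from ov import *
s=arm.grab_frame("side");overlay(s,[],(230,110,420,350),2.5,"pics/b1.png")
E
```

```text
shift [0.008 0.029 0.362] turn [-0.002  0.004  0.006] clk 15.3 tcp [516.9  49.6  70.4] w 88.1 F [ 0.1 -0.6  0.3] q [-0.35  0.97  0.34  1.44 -0.29  1.46 -1.43]
```

View pics/b1.png

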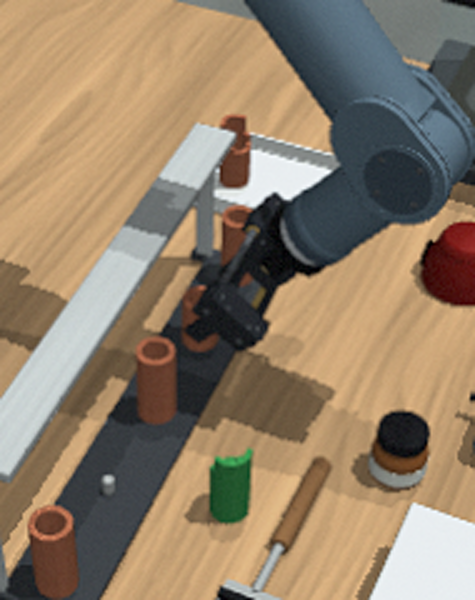

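The fingers straddle the short tube and clear the neighbouring tubes. I'll go the last 29 mm and close.

>>> arm_command --pt "0 0.03 0.1 0 0 0 1" --pt "0.01 0.03 0.2 0 0 0 1" --pt "0.01 0.03 0.3 0 0 0 1" --pt "0.01 0.03 0.36 0 0 0 1" --pt "0.01 0.03 0.36 0 0 0 1"

```text
clock: 15.77
tcp_pos: [500.1, 46.2, 47.7]
ee_rot: [0.944, 0.026, -0.329, 0.005]
ft_force: [-0.1, -0.2, -0.9]
gripper_width: 88.2
```

>>> arm_command --pt "0 0 0 0 0 0 0.3" --pt "0 0 0 0 0 0 -0.2" --pt "0 0 0 0 0 0 -0.6" --pt "0 0 0 0 0 0 -1" --pt "0 0 0 0 0 0 -1" --pt "0 0 0 0 0 0 -1" --pt "0 0 0 0 0 0 -1" --pt "0 0 0 0 0 0 -1" --pt "0 0 0 0 0 0 -1" --pt "0 0 0 0 0 0 -1"

```text
clock: 16.6
tcp_pos: [500.1, 46.5, 47.8]
ee_rot: [0.944, 0.026, -0.329, 0.005]
ft_force: [0.3, 0.3, 1.4]
gripper_width: 39.4
```

>>> arm_command --pt "-0.06 0 -0.08 0 0 0 -1" --pt "-0.12 0 -0.16 0 0 0 -1" --pt "-0.18 0 -0.24 0 0 0 -1" --pt "-0.24 0 -0.31 0 0 0 -1" --pt "-0.3 0 -0.39 0 0 0 -1" --pt "-0.37 0 -0.47 0 0 0 -1" --pt "-0.37 0 -0.47 0 0 0 -1"

```text
clock: 17.18
tcp_pos: [501.2, 46.0, 97.5]
ee_rot: [0.945, 0.026, -0.327, 0.005]
ft_force: [-0.2, 1.2, -1.9]
gripper_width: 39.6
```

>>> arm_command --pt "0.2 0.01 -0.2 0 0 0 -1" --pt "0.4 0.02 -0.4 0 0 0 -1" --pt "0.6 0.03 -0.6 0 0 0 -1" --pt "0.7 0.04 -0.8 0 0 0 -1" --pt "0.7 0.05 -0.95 0 0 0 -1" --pt "0.7 0.05 -0.95 0 0 0 -1"

```text
clock: 17.68
tcp_pos: [594.2, 46.1, 123.4]
ee_rot: [0.945, 0.026, -0.326, 0.005]
ft_force: [-0.4, -0.8, -1.0]
gripper_width: 39.8
```

```bash
python3 go.py 595 353 180 38 1 .02; python3 - <<'E'
from ov import *
s=arm.grab_frame("side");overlay(s,[],(230,110,420,350),2.5,"pics/b2.png")
E
```

```text
shift [-0.253 -3.838 -0.431] turn [0.009 0.001 0.019] clk 17.6833 tcp [594.2  46.1 123.4] w 39.8 F [-0.4 -0.8 -1. ] q [-0.31  1.02  0.36  1.17 -0.28  1.67 -1.45]
```

View pics/b2.png

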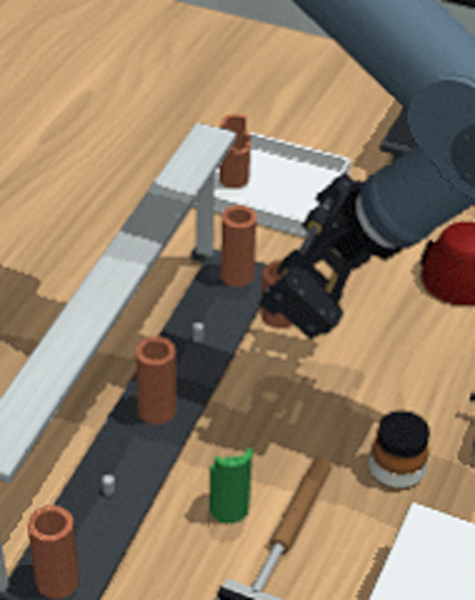

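>>> arm_command --pt "-0.1 0 -0.2 0 0 0 -1" --pt "-0.2 -0.2 -0.4 0 0 0 -1" --pt "-0.25 -0.6 -0.43 0 0 0 -1" --pt "-0.25 -1 -0.43 0 0 0 -1" --pt "-0.25 -1 -0.43 0 0 0 -1"

```text
clock: 18.15
tcp_pos: [592.6, 134.9, 162.4]
ee_rot: [0.945, 0.031, -0.327, 0.002]
ft_force: [-0.7, 2.1, -2.5]
gripper_width: 39.5
```

>>> arm_command --pt "0.02 -0.4 0 0 0 0 -1" --pt "0.04 -0.8 0 0 0 0 -1" --pt "0.04 -1 0 0 0 0 -1" --pt "0.04 -1 0 0 0 0 -1"

```text
clock: 18.48
tcp_pos: [588.3, 220.5, 160.8]
ee_rot: [0.944, 0.034, -0.328, 0.001]
ft_force: [-0.2, 1.0, -1.8]
gripper_width: 39.5
```

>>> arm_command --pt "0.02 -0.4 0 0 0 0 -1" --pt "0.04 -0.8 0 0 0 0 -1" --pt "0.04 -1 0 0 0 0 -1" --pt "0.04 -1 0 0 0 0 -1"

```text
clock: 18.82
tcp_pos: [583.8, 304.5, 159.8]
ee_rot: [0.944, 0.037, -0.329, 0.001]
ft_force: [-0.6, 0.3, -1.3]
gripper_width: 39.6
```

```bash
python3 go.py 560 353 150 38 1 .02
```

```text
shift [-0.113 -0.626  0.499] turn [0.008 0.004 0.034] clk 18.8167 tcp [583.8 304.5 159.8] w 39.6 F [-0.6  0.3 -1.3] q [-0.55  1.07  0.29  0.95 -0.44  1.81 -1.77]
```

>>> arm_command --pt "-0.05 -0.3 0.1 0.008 0.004 0.034 -1" --pt "-0.11 -0.6 0.3 0.008 0.004 0.034 -1" --pt "-0.11 -0.63 0.5 0.008 0.004 0.034 -1" --pt "-0.11 -0.63 0.5 0.008 0.004 0.034 -1"

```text
clock: 19.15
tcp_pos: [545.5, 353.1, 132.9]
ee_rot: [0.945, 0.01, -0.328, 0.005]
ft_force: [-1.2, 0.6, -2.3]
gripper_width: 39.7
```

```bash
python3 go.py 501 353 78 38 1 .02
```

```text
shift [-0.01  -0.014  1.117] turn [0.002 0.003 0.001] clk 19.15 tcp [545.5 353.1 132.9] w 39.7 F [-1.2  0.6 -2.3] q [-0.63  1.06  0.28  1.03 -0.48  1.72 -1.87]
```

>>> arm_command --pt "0 -0.01 0.3 0 0 0 -1" --pt "0 -0.01 0.6 0 0 0 -1" --pt "-0.05 -0.01 1 0 0 0 -1" --pt "-0.05 -0.01 1 0 0 0 -1" --pt "-0.05 -0.01 1 0 0 0 -1"

```text
clock: 19.57
tcp_pos: [492.3, 350.0, 72.0]
ee_rot: [0.944, 0.009, -0.329, 0.006]
ft_force: [0.4, 0.0, -0.6]
gripper_width: 39.6
```

```bash
python3 go.py 501 353 54 38 1 .02; python3 - <<'E'
from ov import *
s=arm.grab_frame("side");overlay(s,[],(270,110,420,230),4,"pics/b3.png")
E
```

```text
shift [ 0.227 -0.038  0.342] turn [ 0.003  0.005 -0.001] clk 19.5667 tcp [492.3 350.   72. ] w 39.6 F [ 0.4  0.  -0.6] q [-0.67  1.05  0.26  1.23 -0.49  1.55 -1.83]
```

View pics/b3.png

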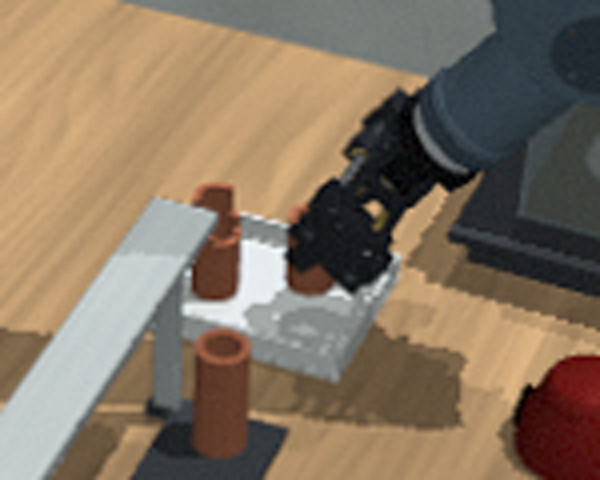

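>>> arm_command --pt "0.06 -0.03 0.09 0 0 0 -1" --pt "0.12 -0.03 0.18 0 0 0 -1" --pt "0.18 -0.03 0.26 0 0.003 0 -1" --pt "0.23 -0.03 0.34 0 0.004 0 -1" --pt "0.23 -0.03 0.34 0 0.004 0 -1"

```text
clock: 20.03
tcp_pos: [490.7, 352.1, 38.3]
ee_rot: [0.945, 0.009, -0.326, 0.006]
ft_force: [-0.4, 0.1, -1.7]
gripper_width: 39.8
```

```bash
python3 go.py 501 353 51 38 1 .02
```

```text
shift [ 0.004 -0.008  0.029] turn [ 0.003  0.    -0.001] clk 20.0333 tcp [490.7 352.1  38.3] w 39.8 F [-0.4  0.1 -1.7] q [-0.67  1.09  0.26  1.23 -0.5   1.5  -1.82]
```

>>> arm_command --pt "0.01 0 0.012 0 0 0 -1" --pt "0.018 0 0.024 0 0 0 -1" --pt "0.018 0 0.024 0 0 0 -1"

```text
clock: 20.28
tcp_pos: [490.9, 352.2, 36.8]
ee_rot: [0.945, 0.009, -0.326, 0.006]
ft_force: [-0.0, -0.8, 3.0]
gripper_width: 39.5
```

>>> arm_command --pt "0.012 0 0.016 0 0 0 -1" --pt "0.012 0 0.016 0 0 0 -1"

```text
clock: 20.45
tcp_pos: [491.0, 352.1, 36.7]
ee_rot: [0.945, 0.009, -0.326, 0.006]
ft_force: [-1.8, -0.5, 6.9]
gripper_width: 39.4
```

>>> arm_command --pt "0 0 0 0 0 0 -0.1" --pt "0 0 0 0 0 0 0.1" --pt "0 0 0 0 0 0 0.3" --pt "0 0 0 0 0 0 0.7" --pt "0 0 0 0 0 0 1" --pt "0 0 0 0 0 0 1" --pt "0 0 0 0 0 0 1" --pt "0 0 0 0 0 0 1"

```text
clock: 21.12
tcp_pos: [491.0, 352.1, 36.7]
ee_rot: [0.945, 0.009, -0.326, 0.006]
ft_force: [0.7, -0.1, -0.1]
gripper_width: 84.5
```

>>> arm_command --pt "0 0 -0.15 0 0 0 1" --pt "0 0 -0.3 0 0 0 1" --pt "0 0 -0.5 0 0 0 1" --pt "0 0 -0.75 0 0 0 1" --pt "0 0 -1 0 0 0 1" --pt "0 0 -1 0 0 0 1"

```text
clock: 21.62
tcp_pos: [544.8, 353.4, 103.5]
ee_rot: [0.946, 0.009, -0.323, 0.004]
ft_force: [0.7, 0.4, -0.0]
gripper_width: 88.2
```

>>> arm_command --pt "0 0 -0.4 0 0 0 1" --pt "0 0 -0.8 0 0 0 1" --pt "0 0 -1 0 0 0 1" --pt "0 0 -1 0 0 0 1"

```text
clock: 21.95
tcp_pos: [596.7, 354.1, 169.6]
ee_rot: [0.947, 0.009, -0.32, 0.003]
ft_force: [0.9, 0.8, 0.1]
gripper_width: 88.1
```

```bash
python3 - <<'E'
from ov import *
s=arm.grab_frame("side");cv2.imwrite("pics/fs.png",s["image"])
t=arm.grab_frame("top")
tr=[([(461+a,354+b,z) for a,b in((-90,-75),(90,-75),(90,75),(-90,75),(-90,-75))],(0,0,255)) for z in (25,)]
tu=[(circ((419.6,352),z),(0,255,0)) for z in(4,60)]+[(circ((502.5,352),z),(0,255,0)) for z in(4,66)]
overlay(s,tr+tu,(270,110,420,230),4,"pics/f1.png");overlay(t,[],(100,160,465,360),2.1,"pics/f1t.png")
print(arm.get_state()["ft_force"])
E
```

```text
[-0.65258044  0.11144451 -0.18835042]
```

View pics/f1.png

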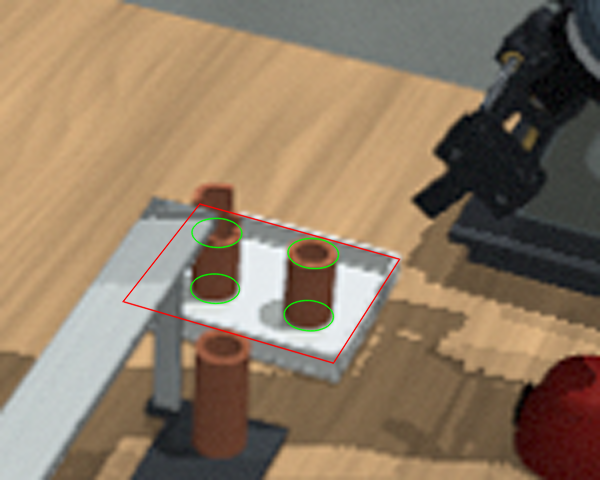

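View pics/f1t.png

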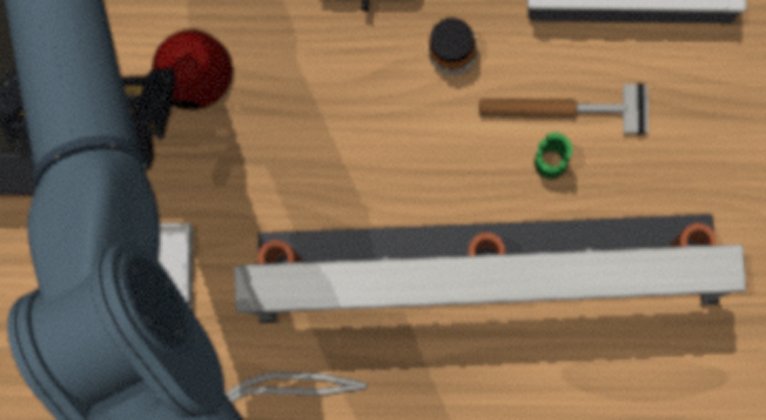

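View pics/fs.png

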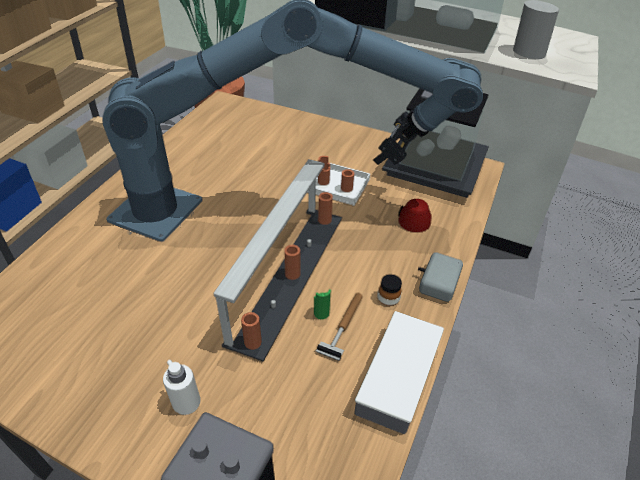

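Both tubes stand upright in the tray and the rest looks unmoved. The hand is close to the black equipment behind it, so I'll move it away before handing in.

>>> arm_command --pt "0 0.3 -0.1 0 0 0 1" --pt "0 0.6 -0.2 0 0 0 1" --pt "0 0.9 -0.3 0 0 0 1" --pt "0 1 -0.3 0 0 0 1" --pt "0 1 -0.3 0 0 0 1" --pt "0 1 -0.3 0 0 0 1"

```text
clock: 22.55
tcp_pos: [608.6, 275.8, 184.3]
ee_rot: [0.946, 0.009, -0.324, 0.004]
ft_force: [0.2, 0.1, 0.0]
gripper_width: 88.3
```

```bash
python3 - <<'E'
from ov import *
s=arm.grab_frame("side");overlay(s,[],(210,100,450,370),2.2,"pics/f2.png")
st=arm.get_state();print(st["ft_force"],abs(st["qd"]).max(),st["clock"])
for q in ("dispenser","scraper","shrimp_house","food_jar","tube_a"):
    print(q,[(r["extent"],r["conf"]) for r in arm.recognise(q,"side")])
E
```

```text
[-0.21484865 -0.0452588  -0.63115092] 0.016508850127563587 22.6
dispenser [([319.0, 192.5, 334.7, 230.4], 0.68), ([163.0, 363.3, 201.9, 416.6], 0.66)]
scraper [([318.3, 293.4, 362.0, 361.3], 0.77)]
shrimp_house [([394.7, 201.7, 432.5, 230.2], 0.64), ([282.7, 243.2, 303.2, 279.3], 0.32)]
food_jar [([376.7, 272.1, 399.7, 304.8], 0.86)]
tube_a [([282.8, 245.3, 299.5, 277.2], 0.85), ([244.2, 312.2, 260.9, 350.2], 0.85), ([320.5, 192.9, 333.9, 227.4], 0.64)]
```

View pics/f2.png

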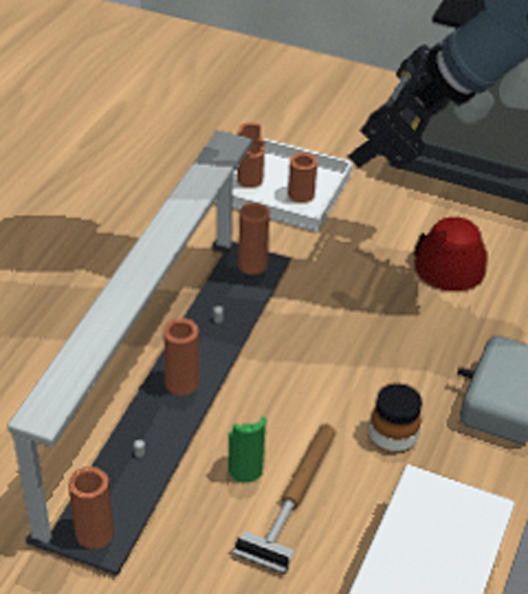

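The picture shows both culls upright in the tray, at crop (250,160) and (302,178). The three sound tubes are on their pegs and the hand is clear of everything. I'm handing the job in.

```bash
python3 -c "
from bench import arm
print(arm.close_job())"
```

```text
the job is handed in; nothing more can be done
None
```

I moved the broken tube (peg y = -120) and the short tube (peg y = +120) off the rack and stood both in the white tray. The job was handed in at about 23 s of the 72 s allowed. I came in at a 38° lean from the open side for both, and they stand about 82 mm apart along the tray's x.

**Last checks:**
- **Culled tubes:** the final side picture shows both upright on the tray floor. They match the overlay for where I released them to within a few mm. The top camera's view of them was blocked by the arm, so only the side camera confirms the placing.
- **Sound tubes:** all three are still on their pegs, within about 3 px of their starting pixels (up to roughly 8 mm if real, and in line with how much the detector's boxes vary).
- **Bystanders:** dispenser, scraper, shrimp house and jar are within about 3 px of where they started. The tweezers and the green look-alike also look unmoved.
- **Robot:** the hand was clear, with wrist force near zero.

**Disagreements:**
- The two cameras differed by a few mm in x, up to about 8 mm at the tray, within what the grasps and placing allowed.
- The last detector run also labelled one sound tube a "dispenser" (0.68) and another a "shrimp_house" (0.32); the picture shows both are wrong.

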